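# Find the heaviest tea tin by feel

### The job

Three identical closed tea tins stand on cork coasters and one is much heavier: from the left one (as the robot sees it) to the right one, lift each clear to feel its weight, then set it back upright where it stood without dropping it and let go before taking the next. Then hold the heaviest up, upright and still, its bottom at least 15 cm above the worktop, and finish while still holding it, the other two on their coasters (if it is the right one you may simply keep hold of it). Leave the two mugs and the teaspoon where they are.

Things in the scene. Friction and masses are not known exactly. Their poses are not given: they have to be found in the camera images.
- caddy_a: one of three outwardly identical closed tea tins: upright cylinder, 57 mm diameter, 90 mm tall, green with a plain white band between two brass lines and a brass push-on lid that stays on; grip it anywhere on its side. Origin: centre of its underside, z up. One of the three weighs 0.62 to 0.83 kg, the other two 0.22 to 0.35 kg each; what is sealed inside may shift by a few mm; any of the three may be the heavy one, on any coaster
- caddy_b: one of three outwardly identical closed tea tins: upright cylinder, 57 mm diameter, 90 mm tall, green with a plain white band between two brass lines and a brass push-on lid that stays on; grip it anywhere on its side. Origin: centre of its underside, z up. One of the three weighs 0.62 to 0.83 kg, the other two 0.22 to 0.35 kg each; what is sealed inside may shift by a few mm; any of the three may be the heavy one, on any coaster
- caddy_c: one of three outwardly identical closed tea tins: upright cylinder, 57 mm diameter, 90 mm tall, green with a plain white band between two brass lines and a brass push-on lid that stays on; grip it anywhere on its side. Origin: centre of its underside, z up. One of the three weighs 0.62 to 0.83 kg, the other two 0.22 to 0.35 kg each; what is sealed inside may shift by a few mm; any of the three may be the heavy one, on any coaster
- coaster_left: the left (largest y) round cork coaster: 92 mm diameter, 6 mm thick, fixed to the worktop, at least 120 mm from the next one; origin: centre of its underside, at z = 0. A tin stands on it, within about 10 mm of its centre
- coaster_mid: the middle round cork coaster: 92 mm diameter, 6 mm thick, fixed to the worktop, at least 120 mm from the next one; origin: centre of its underside, at z = 0. A tin stands on it, within about 10 mm of its centre
- coaster_right: the right (smallest y) round cork coaster: 92 mm diameter, 6 mm thick, fixed to the worktop, at least 120 mm from the next one; origin: centre of its underside, at z = 0. A tin stands on it, within about 10 mm of its centre
- mug_1: bystander: plain pale mug, 82x114x91 mm with its handle, behind the tins on the right; origin: centre of its underside
- mug_3: bystander: speckled pale mug, 90x127x107 mm with its handle, behind the tins on the left; origin: centre of its underside
- teaspoon_1: bystander: steel teaspoon, 130x26x11 mm, lying between the mugs, behind the tins; origin: centre of its underside
Things that resemble listed ones, but are neither listed nor needed, are in the scene too. What is shaped like the caddy_c but turquoise is not meant. What is shaped like the caddy_b but purple is not meant.

How it is judged:
On the way, in this order (a step that is already met when the one before it is completed fails the run):
1. the left tin is lifted clear of its coaster in the fingers, the others standing (((height (world z) of caddy_a above 0.02 m and contact force between caddy_a and the fingers above 1 N and distance of each of caddy_b, caddy_c from where it was at the start of the episode below 0.035 m and height (world z) of each of caddy_b, caddy_c below 0.012 m and angle between each of caddy_b, caddy_c's own z axis and vertical below 0.1 rad and horizontal distance between each of caddy_b, caddy_c and coaster_left above 0.06 m) or (height (world z) of caddy_b above 0.02 m and contact force between caddy_b and the fingers above 1 N and distance of each of caddy_a, caddy_c from where it was at the start of the episode below 0.035 m and height (world z) of each of caddy_a, caddy_c below 0.012 m and angle between each of caddy_a, caddy_c's own z axis and vertical below 0.1 rad and horizontal distance between each of caddy_a, caddy_c and coaster_left above 0.06 m) or (height (world z) of caddy_c above 0.02 m and contact force between caddy_c and the fingers above 1 N and distance of each of caddy_a, caddy_b from where it was at the start of the episode below 0.035 m and height (world z) of each of caddy_a, caddy_b below 0.012 m and angle between each of caddy_a, caddy_b's own z axis and vertical below 0.1 rad and horizontal distance between each of caddy_a, caddy_b and coaster_left above 0.06 m))), for 0.3 s.
2. all three tins stand upright where they stood, let go (distance of each of caddy_a, caddy_b, caddy_c from where it was at the start of the episode below 0.035 m and height (world z) of each of caddy_a, caddy_b, caddy_c below 0.012 m and angle between each of caddy_a, caddy_b, caddy_c's own z axis and vertical below 0.1 rad and contact force between each of caddy_a, caddy_b, caddy_c and the fingers below 0.1 N), for 0.1 s.
3. the middle tin is lifted clear of its coaster in the fingers, the others standing (((height (world z) of caddy_a above 0.02 m and contact force between caddy_a and the fingers above 1 N and distance of each of caddy_b, caddy_c from where it was at the start of the episode below 0.035 m and height (world z) of each of caddy_b, caddy_c below 0.012 m and angle between each of caddy_b, caddy_c's own z axis and vertical below 0.1 rad and horizontal distance between each of caddy_b, caddy_c and coaster_mid above 0.06 m) or (height (world z) of caddy_b above 0.02 m and contact force between caddy_b and the fingers above 1 N and distance of each of caddy_a, caddy_c from where it was at the start of the episode below 0.035 m and height (world z) of each of caddy_a, caddy_c below 0.012 m and angle between each of caddy_a, caddy_c's own z axis and vertical below 0.1 rad and horizontal distance between each of caddy_a, caddy_c and coaster_mid above 0.06 m) or (height (world z) of caddy_c above 0.02 m and contact force between caddy_c and the fingers above 1 N and distance of each of caddy_a, caddy_b from where it was at the start of the episode below 0.035 m and height (world z) of each of caddy_a, caddy_b below 0.012 m and angle between each of caddy_a, caddy_b's own z axis and vertical below 0.1 rad and horizontal distance between each of caddy_a, caddy_b and coaster_mid above 0.06 m))), for 0.3 s.
4. all three tins stand upright where they stood, let go again (all of step 2), for 0.1 s.
5. the right tin is lifted clear of its coaster in the fingers, the others standing (((height (world z) of caddy_a above 0.02 m and contact force between caddy_a and the fingers above 1 N and distance of each of caddy_b, caddy_c from where it was at the start of the episode below 0.035 m and height (world z) of each of caddy_b, caddy_c below 0.012 m and angle between each of caddy_b, caddy_c's own z axis and vertical below 0.1 rad and horizontal distance between each of caddy_b, caddy_c and coaster_right above 0.06 m) or (height (world z) of caddy_b above 0.02 m and contact force between caddy_b and the fingers above 1 N and distance of each of caddy_a, caddy_c from where it was at the start of the episode below 0.035 m and height (world z) of each of caddy_a, caddy_c below 0.012 m and angle between each of caddy_a, caddy_c's own z axis and vertical below 0.1 rad and horizontal distance between each of caddy_a, caddy_c and coaster_right above 0.06 m) or (height (world z) of caddy_c above 0.02 m and contact force between caddy_c and the fingers above 1 N and distance of each of caddy_a, caddy_b from where it was at the start of the episode below 0.035 m and height (world z) of each of caddy_a, caddy_b below 0.012 m and angle between each of caddy_a, caddy_b's own z axis and vertical below 0.1 rad and horizontal distance between each of caddy_a, caddy_b and coaster_right above 0.06 m))), for 0.3 s.
At the end, for the whole second after the job is handed in: heaviest tin held by the fingers alone, underside over 0.14 m up, within 0.2 rad of upright, below 0.03 m/s; lighter tins upright (0.1 rad) on their coasters within 35 mm of where they stood, untouched, at rest; mugs and teaspoon within 30 mm of their start ((((height (world z) of caddy_a above 0.14 m and contact force between caddy_a and the fingers above 1 N) and angle between caddy_a's own z axis and vertical below 0.2 rad and linear speed of caddy_a below 0.03 m/s and contact force between caddy_a and mug_1 below 0.1 N and contact force between caddy_a and mug_3 below 0.1 N and contact force between caddy_a and teaspoon_1 below 0.1 N and contact force between caddy_a and caddy_b below 0.1 N and contact force between caddy_a and caddy_c below 0.1 N and contact force between caddy_a and coaster_left below 0.1 N and contact force between caddy_a and coaster_mid below 0.1 N and contact force between caddy_a and coaster_right below 0.1 N and (distance of caddy_b from where it was at the start of the episode below 0.035 m and height (world z) of caddy_b below 0.012 m and angle between caddy_b's own z axis and vertical below 0.1 rad and contact force between caddy_b and the fingers below 0.1 N and linear speed of caddy_b below 0.02 m/s and contact force between caddy_b and coaster_left below 4.8 N and contact force between caddy_b and coaster_mid below 4.8 N and contact force between caddy_b and coaster_right below 4.8 N) and (distance of caddy_c from where it was at the start of the episode below 0.035 m and height (world z) of caddy_c below 0.012 m and angle between caddy_c's own z axis and vertical below 0.1 rad and contact force between caddy_c and the fingers below 0.1 N and linear speed of caddy_c below 0.02 m/s and contact force between caddy_c and coaster_left below 4.8 N and contact force between caddy_c and coaster_mid below 4.8 N and contact force between caddy_c and coaster_right below 4.8 N)) or ((height (world z) of caddy_b above 0.14 m and contact force between caddy_b and the fingers above 1 N) and angle between caddy_b's own z axis and vertical below 0.2 rad and linear speed of caddy_b below 0.03 m/s and contact force between caddy_b and mug_1 below 0.1 N and contact force between caddy_b and mug_3 below 0.1 N and contact force between caddy_b and teaspoon_1 below 0.1 N and contact force between caddy_b and caddy_a below 0.1 N and contact force between caddy_b and caddy_c below 0.1 N and contact force between caddy_b and coaster_left below 0.1 N and contact force between caddy_b and coaster_mid below 0.1 N and contact force between caddy_b and coaster_right below 0.1 N and (distance of caddy_a from where it was at the start of the episode below 0.035 m and height (world z) of caddy_a below 0.012 m and angle between caddy_a's own z axis and vertical below 0.1 rad and contact force between caddy_a and the fingers below 0.1 N and linear speed of caddy_a below 0.02 m/s and contact force between caddy_a and coaster_left below 4.8 N and contact force between caddy_a and coaster_mid below 4.8 N and contact force between caddy_a and coaster_right below 4.8 N) and (distance of caddy_c from where it was at the start of the episode below 0.035 m and height (world z) of caddy_c below 0.012 m and angle between caddy_c's own z axis and vertical below 0.1 rad and contact force between caddy_c and the fingers below 0.1 N and linear speed of caddy_c below 0.02 m/s and contact force between caddy_c and coaster_left below 4.8 N and contact force between caddy_c and coaster_mid below 4.8 N and contact force between caddy_c and coaster_right below 4.8 N)) or ((height (world z) of caddy_c above 0.14 m and contact force between caddy_c and the fingers above 1 N) and angle between caddy_c's own z axis and vertical below 0.2 rad and linear speed of caddy_c below 0.03 m/s and contact force between caddy_c and mug_1 below 0.1 N and contact force between caddy_c and mug_3 below 0.1 N and contact force between caddy_c and teaspoon_1 below 0.1 N and contact force between caddy_c and caddy_a below 0.1 N and contact force between caddy_c and caddy_b below 0.1 N and contact force between caddy_c and coaster_left below 0.1 N and contact force between caddy_c and coaster_mid below 0.1 N and contact force between caddy_c and coaster_right below 0.1 N and (distance of caddy_a from where it was at the start of the episode below 0.035 m and height (world z) of caddy_a below 0.012 m and angle between caddy_a's own z axis and vertical below 0.1 rad and contact force between caddy_a and the fingers below 0.1 N and linear speed of caddy_a below 0.02 m/s and contact force between caddy_a and coaster_left below 4.8 N and contact force between caddy_a and coaster_mid below 4.8 N and contact force between caddy_a and coaster_right below 4.8 N) and (distance of caddy_b from where it was at the start of the episode below 0.035 m and height (world z) of caddy_b below 0.012 m and angle between caddy_b's own z axis and vertical below 0.1 rad and contact force between caddy_b and the fingers below 0.1 N and linear speed of caddy_b below 0.02 m/s and contact force between caddy_b and coaster_left below 4.8 N and contact force between caddy_b and coaster_mid below 4.8 N and contact force between caddy_b and coaster_right below 4.8 N))) and distance of each of mug_1, mug_3, teaspoon_1 from where it was at the start of the episode below 0.03 m); the arm keeps its last pose, push and grip.
It fails at once if a tin tips over (more than 0.5 rad) (angle between any of caddy_a, caddy_b, caddy_c's own z axis and vertical above 0.5 rad).
It fails at once if a tin is dropped (falls free of the fingers faster than 0.5 m/s) ((linear speed of caddy_a above 0.5 m/s and contact force between caddy_a and the fingers below 0.1 N) or (linear speed of caddy_b above 0.5 m/s and contact force between caddy_b and the fingers below 0.1 N) or (linear speed of caddy_c above 0.5 m/s and contact force between caddy_c and the fingers below 0.1 N)).
It fails at once if a mug or the teaspoon is moved by more than 30 mm or a mug tipped (distance of any of mug_1, mug_3, teaspoon_1 from where it was at the start of the episode above 0.03 m or angle between any of mug_1, mug_3's own z axis and vertical above 0.5 rad).
It also fails if it takes over 72 s, if anything falls off the work surface, if the arm or the gripper's body presses on something with over 40 N, if the wrist force passes 120 N, or if a joint passes its speed limit or range.

### The arm

A 7-joint arm with a two-finger parallel gripper is mounted at the origin on a cart in front of the work surface, level with it; the furniture and walls round the work are solid. World frame = base frame: x ahead of the robot, y to its left, z up, the work surface at z = 0. Lengths are in m, angles in rad, forces in N, time in s.
With the tool pointing down it reaches from about 0.4 to 0.925 m from the base axis. Payload 5.6 kg.
Tool frame: the origin (TCP) lies on the centre line of the jaws, within the pads' length; the fingertips stand ahead of it and the grasp point (between the pads) lies 3 mm ahead of it (tip_reach is the z of the fingertips in the tool frame, in m); z points along the fingers, y is the line along which they close (so a half turn about z gives the same grasp; the last joint's range is limited). The gripper opens to 85 mm and grips with 20 to 120 N. Pads are 22 mm wide; open, the fingers measure 114 mm over their backs; the gripper's body (76 mm by 85 mm) begins 54 mm behind the grasp point. The pads swing forward as they close: fully open they stand 13 mm farther back than shut.
Start: joints at [1.166, 0.468, -0.012, 1.603, 0.006, 1.071, -0.056], TCP at [0.23, -0.608, 0.253] pointing down, gripper open.
Joint ranges: [-2.53, 2.53], [-0.31, 2.02], [-1.57, 1.55], [0.28, 2.44], [-1.29, 4.43], [0.15, 1.84], [-2.92, 2.92]. Speed limits (rad/s): [2.57, 2.57, 3.14, 3.14, 3.14, 3.14, 3.14].

### API

Orientations are given as a 3x3 rotation matrix whose columns are the frame's x, y, z axes.
In Python, from workcell import * gives the robot as it stands.
- The arm moves only by the tool jog_arm, never from a script. Its argument "deltas" is a list of rows, each an object of numbers: "x", "y", "z": the shift along the tool's x, y, z normalised to -1 to 1, where 1 is 25 mm; "rx", "ry", "rz": the turn, a rotation vector about the tool's x, y, z normalised to -1 to 1, where 1 is 180 degrees; "fingers": the opening, from 0 (shut) to 1 (fully open). A call has 1 to 10 rows; each row shifts and turns the commanded pose from where the row before left it, along the tool's axes as they then stand; what a row does not reach is not made up. A row lasts 1/10 s, in which the tool goes at most 50 mm and 8.59 degrees, less where a joint would pass 70% of its speed; a pose out of reach is approached as far as the arm can. A call with a number of a shift or a turn outside -1 to 1 is refused whole. A call with a gripper value outside its range is refused whole. The fingers move at their own pace and stop on an object; "force" is the grip in N (left out, the last holds). Time passes only in rows, so rows that do not move let the fingers close. It gives the time, the measured TCP pose, the force, the opening and the grip force at its end, in the units of the state.
- observe(): the state, without advancing time (a new reading comes with each control period).
- camera(name): name is "scene" or "top" or "wrist"; returns a dict with "pixels" (384x512x3 uint8, red, green, blue), "vertical_fov" (degrees; the focal length in pixels is half the picture's height over the tangent of half this angle, whatever the lens; pixels are square), "cx", "cy" (the principal point, pixels), "R" (3x3) and "t" (3): a world point X has camera coordinates R X + t. Camera axes: x right, y down, z forward; pixel columns grow to the right and rows downward; lengths in m; the calibration is good to about 2 mm. A picture is of the moment at which its call begins. There is no depth.
- sign_off(): hands the job in; it is judged then, once.
The state is a dict: "clock": time; "q": joint angles; "joint_velocities": joint speeds; "effort": joint torques, N m; "eef_pos": TCP position; "eef_rot": TCP orientation; "ft_force": force on the tool from outside, world axes, zero at the start; "ft_torque": the same for the moment, N m; "grip_width": finger opening in m; "grip_force": force on a finger pad.
Only numpy, scipy, OpenCV 4.12 (cv2) and the standard library are available. Lean on these libraries where they do the work, as an engineer would, in place of code of your own. Each camera call takes 0.05 s, during which the arm holds its last target. There are 200 camera calls.

## Working session

There is one attempt and no reset: what is moved stays moved. The work goes in short steps, Python scripts to look and compute and a tool call to move; the robot and the scene stay as the last step left them, time stands still between calls to the robot, and variables do not carry over. Pictures are saved under pics/ and viewed, at most 10 in all, crops included, and the job is handed in when it is done.

Besides the shell and the picture viewer there is one more tool, called as a command line: name --argument value ..., lists and objects as JSON in quotes. jog_arm: Moves the arm, as the interface text tells. Scaled input: -1 to 1 covers 25 mm each way for a shift and 180 degrees each way for a turn. Its arguments: {"type":"object","properties":{"deltas":{"type":"array"},"force":{"type":"number"}},"required":["deltas"]}

```bash
mkdir -p pics
cat > h.py <<'E'
from workcell import *
import numpy as np, cv2
def ray(c,u,v):
    f=c["pixels"].shape[0]/2/np.tan(np.radians(c["vertical_fov"])/2)
    R=np.array(c["R"]);t=np.array(c["t"])
    return -R.T@t, R.T@np.array([(u-c["cx"])/f,(v-c["cy"])/f,1])
def at_z(c,u,v,z):
    o,d=ray(c,u,v); return o+d*(z-o[2])/d[2]
def proj(c,X):
    f=c["pixels"].shape[0]/2/np.tan(np.radians(c["vertical_fov"])/2)
    p=np.array(c["R"])@X+np.array(c["t"]); return c["cx"]+f*p[0]/p[2],c["cy"]+f*p[1]/p[2]
E
python3 - <<'E'
from h import *
s=observe(); print({k:np.round(v,3).tolist() for k,v in s.items()})
for n in("top","scene"):
    c=camera(n); cv2.imwrite(f"pics/{n}0.png",cv2.resize(c["pixels"][:,:,::-1],(768,576)))
    o,d=ray(c,256,192); print(n,o.round(3),d.round(3),c["vertical_fov"],c["cx"],c["cy"])
E
```

```text
{'clock': 0.0, 'q': [1.166, 0.468, -0.012, 1.604, 0.006, 1.071, -0.056], 'joint_velocities': [0.002, -0.002, -0.002, 0.001, -0.001, 0.0, -0.0], 'effort': [-0.001, -53.24, 0.021, -25.13, 0.011, 0.008, -0.0], 'eef_pos': [0.23, -0.607, 0.252], 'eef_rot': [[0.935, 0.354, -0.001], [0.354, -0.935, 0.002], [-0.0, -0.002, -1.0]], 'ft_force': [0.353, -0.153, -0.308], 'ft_torque': [0.006, 0.065, -0.004], 'grip_force': 0.0, 'grip_width': 0.085}
top [ 0.395 -0.049  1.031] [ 0.103  0.007 -0.995] 52.79176169781619 257.73674445234656 190.02169129346444
scene [0.18  0.518 0.699] [ 0.348 -0.629 -0.695] 52.34770330519141 250.86294741985097 193.6834907913839
```

View pics/top0.png

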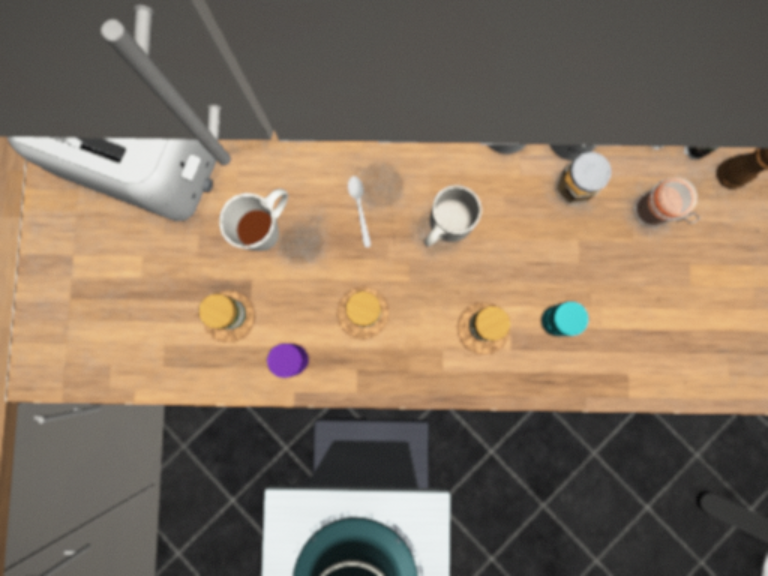

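View pics/scene0.png

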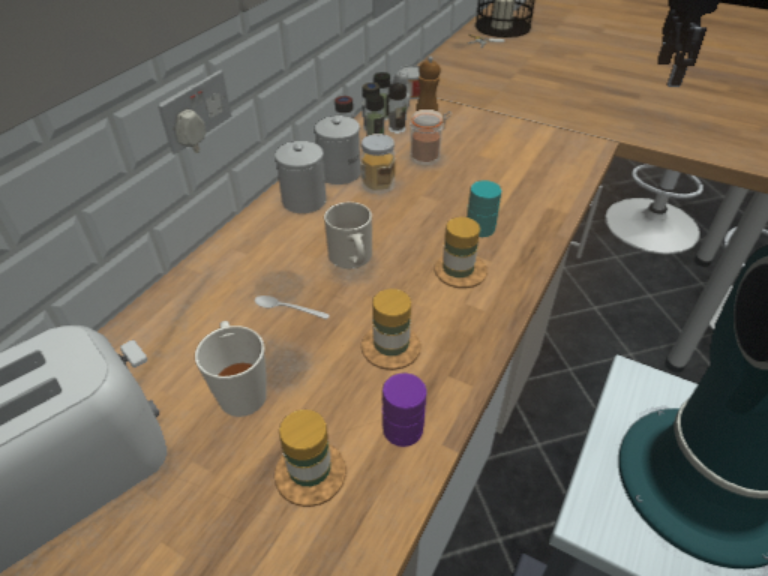

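The top view shows the brass lids at about (218,312), (364,308) and (492,323) in the enlarged picture. Purple is at (287,360) and turquoise at (570,319). The scene view confirms three tins on coasters, with the mugs behind.

Run:
```python
from h import *
c=camera("top"); hsv=cv2.cvtColor(c["pixels"],cv2.COLOR_RGB2HSV)
for n,(u,v) in dict(L=(218,312),M=(364,308),R=(492,323)).items():
    u,v=int(u/1.5),int(v/1.5)
    print(n,hsv[v,u],end=' ')
    w=hsv[v-17:v+18,u-17:u+18].astype(int)
    m=((w[...,1]>hsv[v,u,1]-30)&(w[...,0]>14)).astype(np.uint8)
    k,l,st,ce=cv2.connectedComponentsWithStats(m)
    i=l[17,17]; cu,cv_=ce[i]+[u-17,v-17]; print(st[i],"lid",at_z(c,cu,cv_,.096).round(4), "diam",(at_z(c,cu+st[i][2]/2,cv_,.096)-at_z(c,cu-st[i][2]/2,cv_,.096)).round(3))
for n,(u,v,z) in dict(cL=(229,316,.006),cM=(363,313,.006),cR=(485,329,.006),purple=(287,360,.09),turq=(570,319,.09),mug3=(248,222,.1),mug3handle=(280,200,.06),mug1=(455,213,.09),mug1handle=(434,240,.05),edge=(400,408,0),wallbot=(400,140,0),spoonnear=(366,245,0)).items():
    print(n,at_z(c,u/1.5,v/1.5,z).round(3))
```

```text
L [ 20 150 228] [  4   3  31  32 706] lid [0.4451 0.221  0.096 ] diam [ 0.001 -0.075  0.   ]
M [ 20 152 227] [  0   3  34  32 780] lid [ 0.4543 -0.0068  0.096 ] diam [ 0.001 -0.082  0.   ]
R [ 19 150 228] [  0   3  30  32 737] lid [ 0.433  -0.2102  0.096 ] diam [ 0.001 -0.072  0.   ]
cL [0.447 0.231 0.006]
cM [ 0.455 -0.005  0.006]
cR [ 0.43  -0.221  0.006]
purple [0.373 0.112 0.09 ]
turq [ 0.446 -0.345  0.09 ]
mug3 [0.596 0.181 0.1  ]
mug3handle [0.643 0.138 0.06 ]
mug1 [ 0.618 -0.158  0.09 ]
mug1handle [ 0.58  -0.127  0.05 ]
edge [ 0.291 -0.073  0.   ]
wallbot [ 0.775 -0.067  0.   ]
spoonnear [ 0.578 -0.008  0.   ]
```

jog_arm --deltas '[{"rz": 0.0385, "fingers": 1}, {"rz": 0.0385}, {"rz": 0.0385}, {"x": 1, "y": -1}, {"x": 1, "y": -1}, {"x": 1, "y": -1}, {"x": 1, "y": -1}, {"x": 1, "y": -1}, {"x": 1, "y": -1}, {"x": 1, "y": -1}]' --force 60

```text
invalid input
```

jog_arm --deltas '[{"x": 0, "y": 0, "z": 0, "rx": 0, "ry": 0, "rz": 0.0385, "fingers": 1}, {"x": 0, "y": 0, "z": 0, "rx": 0, "ry": 0, "rz": 0.0385, "fingers": 1}, {"x": 0, "y": 0, "z": 0, "rx": 0, "ry": 0, "rz": 0.0385, "fingers": 1}, {"x": 1, "y": -1, "z": 0, "rx": 0, "ry": 0, "rz": 0, "fingers": 1}, {"x": 1, "y": -1, "z": 0, "rx": 0, "ry": 0, "rz": 0, "fingers": 1}, {"x": 1, "y": -1, "z": 0, "rx": 0, "ry": 0, "rz": 0, "fingers": 1}, {"x": 1, "y": -1, "z": 0, "rx": 0, "ry": 0, "rz": 0, "fingers": 1}, {"x": 1, "y": -1, "z": 0, "rx": 0, "ry": 0, "rz": 0, "fingers": 1}, {"x": 1, "y": -1, "z": 0, "rx": 0, "ry": 0, "rz": 0, "fingers": 1}, {"x": 1, "y": -1, "z": 0, "rx": 0, "ry": 0, "rz": 0, "fingers": 1}]' --force 60

```text
clock: 1.15
eef_pos: [0.406, -0.4319, 0.2531]
eef_rot: [[1.0, -0.001, -0.0], [-0.001, -1.0, 0.0], [-0.0, -0.0, -1.0]]
ft_force: [0.4, -0.5, -0.6]
grip_width: 0.0856
grip_force: 0.0
```

jog_arm --deltas '[{"x": 0.4, "y": -1, "z": 0, "rx": 0, "ry": 0, "rz": 0, "fingers": 1}, {"x": 0.4, "y": -1, "z": 0, "rx": 0, "ry": 0, "rz": 0, "fingers": 1}, {"x": 0.4, "y": -1, "z": 0, "rx": 0, "ry": 0, "rz": 0, "fingers": 1}, {"x": 0.4, "y": -1, "z": 0, "rx": 0, "ry": 0, "rz": 0, "fingers": 1}, {"x": 0, "y": -1, "z": 0, "rx": 0, "ry": 0, "rz": 0, "fingers": 1}, {"x": 0, "y": -1, "z": 0, "rx": 0, "ry": 0, "rz": 0, "fingers": 1}, {"x": 0, "y": -1, "z": 0, "rx": 0, "ry": 0, "rz": 0, "fingers": 1}, {"x": 0, "y": -1, "z": 0, "rx": 0, "ry": 0, "rz": 0, "fingers": 1}, {"x": 0, "y": -1, "z": 0, "rx": 0, "ry": 0, "rz": 0, "fingers": 1}, {"x": 0, "y": -1, "z": 0, "rx": 0, "ry": 0, "rz": 0, "fingers": 1}]'

```text
clock: 2.15
eef_pos: [0.4453, -0.1821, 0.2532]
eef_rot: [[1.0, -0.001, -0.0], [-0.001, -1.0, -0.0], [-0.0, 0.0, -1.0]]
ft_force: [-0.3, 0.7, 0.2]
grip_width: 0.0854
grip_force: 0.0
```

jog_arm --deltas '[{"x": 0, "y": -1, "z": 0, "rx": 0, "ry": 0, "rz": 0, "fingers": 1}, {"x": 0, "y": -1, "z": 0, "rx": 0, "ry": 0, "rz": 0, "fingers": 1}, {"x": 0, "y": -1, "z": 0, "rx": 0, "ry": 0, "rz": 0, "fingers": 1}, {"x": 0, "y": -1, "z": 0, "rx": 0, "ry": 0, "rz": 0, "fingers": 1}, {"x": 0, "y": -1, "z": 0, "rx": 0, "ry": 0, "rz": 0, "fingers": 1}, {"x": 0, "y": -1, "z": 0, "rx": 0, "ry": 0, "rz": 0, "fingers": 1}, {"x": 0, "y": -1, "z": 0, "rx": 0, "ry": 0, "rz": 0, "fingers": 1}, {"x": 0, "y": -1, "z": 0, "rx": 0, "ry": 0, "rz": 0, "fingers": 1}, {"x": 0, "y": -1, "z": 0, "rx": 0, "ry": 0, "rz": 0, "fingers": 1}, {"x": 0, "y": -1, "z": 0, "rx": 0, "ry": 0, "rz": 0, "fingers": 1}]'

```text
clock: 3.15
eef_pos: [0.4455, 0.0677, 0.2532]
eef_rot: [[1.0, -0.001, -0.0], [-0.001, -1.0, -0.0], [-0.0, 0.0, -1.0]]
ft_force: [0.2, 0.8, -0.2]
grip_width: 0.0854
grip_force: 0.0
```

jog_arm --deltas '[{"x": 0, "y": -1, "z": 0, "rx": 0, "ry": 0, "rz": 0, "fingers": 1}, {"x": 0, "y": -1, "z": 0, "rx": 0, "ry": 0, "rz": 0, "fingers": 1}, {"x": 0, "y": -1, "z": 0, "rx": 0, "ry": 0, "rz": 0, "fingers": 1}, {"x": 0, "y": -1, "z": 0, "rx": 0, "ry": 0, "rz": 0, "fingers": 1}, {"x": 0, "y": -1, "z": 0, "rx": 0, "ry": 0, "rz": 0, "fingers": 1}, {"x": 0, "y": -0.5, "z": 0, "rx": 0, "ry": 0, "rz": 0, "fingers": 1}, {"x": 0, "y": 0, "z": 0, "rx": 0, "ry": 0, "rz": 0, "fingers": 1}, {"x": 0, "y": 0, "z": 0, "rx": 0, "ry": 0, "rz": 0, "fingers": 1}]'

```text
clock: 3.95
eef_pos: [0.4459, 0.2033, 0.253]
eef_rot: [[1.0, -0.002, -0.001], [-0.002, -1.0, -0.001], [-0.001, 0.001, -1.0]]
ft_force: [0.7, -0.6, -0.1]
grip_width: 0.0856
grip_force: 0.0
```

Run:
```python
from h import *
c=camera("wrist"); cv2.imwrite("pics/w1.png",c["pixels"][:,:,::-1])
s=observe(); print(s["eef_pos"],s["q"])
print(c["R"],c["t"])
```

```text
[0.44604622 0.20289369 0.25299846] [-0.10782048  0.23648063 -0.44242668  1.96175231  0.1227052   0.96992592
 -2.18257911]
[[-6.83229513e-04 -9.99997292e-01  2.22480166e-03]
 [-9.51886172e-01  1.33214840e-03  3.06448920e-01]
 [-3.06451054e-01 -1.90838299e-03 -9.51884504e-01]] [0.20162508 0.38458224 0.51704076]
```

View pics/w1.png

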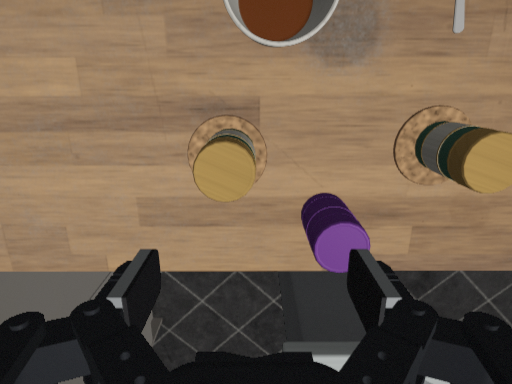

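The left lid is centred at (225,169) and its coaster at (228,150). The middle lid is at (484,160) and its coaster at (437,145).

Run:
```python
from h import *
c=camera("wrist")
for u,v,z in((225,169,.096),(195,169,.096),(255,169,.096),(228,150,.006),(484,160,.096),(437,145,.006),(342,247,.09)): print(at_z(c,u,v,z).round(4))
import workcell; print([ (k,getattr(workcell,k)) for k in dir(workcell) if 'tip' in k])
```

```text
[0.454  0.2264 0.096 ]
[0.454  0.2528 0.096 ]
[0.4539 0.1999 0.096 ]
[0.4535 0.2303 0.006 ]
[ 0.4616 -0.0008  0.096 ]
[ 0.4588 -0.0087  0.006 ]
[0.3738 0.1149 0.09  ]
[('tip_reach', 0.022)]
```

jog_arm --deltas '[{"x": 0.2, "y": -0.9, "z": 0, "rx": 0, "ry": 0, "rz": 0, "fingers": 1}, {"x": 0, "y": 0, "z": 1, "rx": 0, "ry": 0, "rz": 0, "fingers": 1}, {"x": 0, "y": 0, "z": 1, "rx": 0, "ry": 0, "rz": 0, "fingers": 1}, {"x": 0, "y": 0, "z": 1, "rx": 0, "ry": 0, "rz": 0, "fingers": 1}, {"x": 0, "y": 0, "z": 1, "rx": 0, "ry": 0, "rz": 0, "fingers": 1}, {"x": 0, "y": 0, "z": 1, "rx": 0, "ry": 0, "rz": 0, "fingers": 1}, {"x": 0, "y": 0, "z": 1, "rx": 0, "ry": 0, "rz": 0, "fingers": 1}, {"x": 0, "y": 0, "z": 1, "rx": 0, "ry": 0, "rz": 0, "fingers": 1}, {"x": 0, "y": 0, "z": 0.6, "rx": 0, "ry": 0, "rz": 0, "fingers": 1}, {"x": 0, "y": 0, "z": 0, "rx": 0, "ry": 0, "rz": 0, "fingers": 1}]'

```text
clock: 5.05
eef_pos: [0.45, 0.2248, 0.0614]
eef_rot: [[1.0, -0.003, -0.004], [-0.003, -1.0, -0.003], [-0.004, 0.003, -1.0]]
ft_force: [-0.1, -0.6, -0.2]
grip_width: 0.0855
grip_force: 0.0
```

Run:
```python
from h import *
c=camera("wrist"); cv2.imwrite("pics/w2.png",c["pixels"][:,:,::-1])
s=observe(); print(s["eef_pos"],s["ft_force"])
```

```text
[0.45071232 0.22552355 0.06262792] [1.24696859 0.36019117 1.1501023 ]
```

View pics/w2.png

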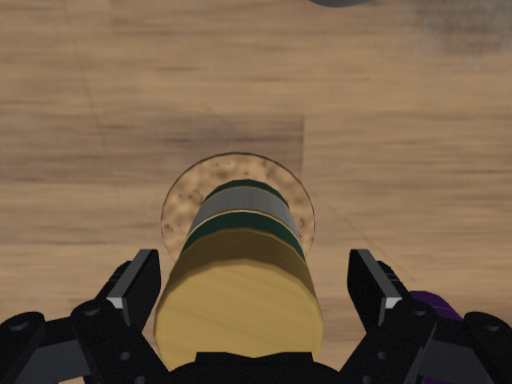

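The tin sits between the open jaws. The lid is centred at u≈239 and the jaws at u≈254, so I need about 4 mm more in +y. I'll check x with the lid's side extremes at v≈325.

Run:
```python
from h import *
c=camera("wrist")
for u,v,z in((238,325,.096),(154,325,.096),(322,325,.096),(239,153,.006),(239,215,.006),(162,215,.006),(314,215,.006)): print(at_z(c,u,v,z).round(4))
```

```text
[0.4545 0.2293 0.096 ]
[0.4546 0.2568 0.096 ]
[0.4544 0.2018 0.096 ]
[0.4933 0.232  0.006 ]
[0.4562 0.2326 0.006 ]
[0.4563 0.278  0.006 ]
[0.4561 0.1883 0.006 ]
```

jog_arm --deltas '[{"x": 0.12, "y": -0.16, "z": 0, "rx": 0, "ry": 0, "rz": 0, "fingers": 1}, {"x": 0, "y": 0, "z": 0, "rx": 0, "ry": 0, "rz": 0, "fingers": 0.6}, {"x": 0, "y": 0, "z": 0, "rx": 0, "ry": 0, "rz": 0, "fingers": 0.4}, {"x": 0, "y": 0, "z": 0, "rx": 0, "ry": 0, "rz": 0, "fingers": 0.4}, {"x": 0, "y": 0, "z": 0, "rx": 0, "ry": 0, "rz": 0, "fingers": 0.4}, {"x": 0, "y": 0, "z": 0, "rx": 0, "ry": 0, "rz": 0, "fingers": 0.4}, {"x": 0, "y": 0, "z": 0, "rx": 0, "ry": 0, "rz": 0, "fingers": 0.4}, {"x": 0, "y": 0, "z": 0, "rx": 0, "ry": 0, "rz": 0, "fingers": 0.4}]' --force 60

```text
clock: 5.95
eef_pos: [0.4545, 0.2307, 0.0643]
eef_rot: [[1.0, -0.001, 0.001], [-0.001, -1.0, -0.0], [0.001, 0.0, -1.0]]
ft_force: [-0.7, -1.1, 5.2]
grip_width: 0.0548
grip_force: 56.2
```

```bash
python3 -c "
from h import *
s=observe();print(s['eef_pos'],s['ft_force'],s['effort'],s['grip_width'],s['grip_force'])"
```

```text
[0.45453913 0.23074782 0.06427767] [-0.70616343 -1.13190941  5.24076873] [-4.73213699e-01 -4.35273278e+01 -4.36444670e+00 -1.45364875e+01
 -5.58877364e-02 -4.11360394e-01 -3.39748501e-02] 0.05482450892958807 56.15414912799679
```

jog_arm --deltas '[{"x": 0, "y": 0, "z": -0.3, "rx": 0, "ry": 0, "rz": 0, "fingers": 0.4}, {"x": 0, "y": 0, "z": -0.4, "rx": 0, "ry": 0, "rz": 0, "fingers": 0.4}, {"x": 0, "y": 0, "z": -0.4, "rx": 0, "ry": 0, "rz": 0, "fingers": 0.4}, {"x": 0, "y": 0, "z": -0.3, "rx": 0, "ry": 0, "rz": 0, "fingers": 0.4}, {"x": 0, "y": 0, "z": -0.2, "rx": 0, "ry": 0, "rz": 0, "fingers": 0.4}, {"x": 0, "y": 0, "z": 0, "rx": 0, "ry": 0, "rz": 0, "fingers": 0.4}, {"x": 0, "y": 0, "z": 0, "rx": 0, "ry": 0, "rz": 0, "fingers": 0.4}, {"x": 0, "y": 0, "z": 0, "rx": 0, "ry": 0, "rz": 0, "fingers": 0.4}, {"x": 0, "y": 0, "z": 0, "rx": 0, "ry": 0, "rz": 0, "fingers": 0.4}]'

```text
clock: 6.85
eef_pos: [0.4537, 0.2307, 0.1029]
eef_rot: [[1.0, -0.001, -0.001], [-0.001, -1.0, -0.0], [-0.001, 0.0, -1.0]]
ft_force: [-0.2, 0.3, -3.9]
grip_width: 0.055
grip_force: 57.5
```

jog_arm --deltas '[{"x": 0, "y": 0, "z": 0, "rx": 0, "ry": 0, "rz": 0, "fingers": 0.4}]'

```text
clock: 6.95
eef_pos: [0.4538, 0.2308, 0.1029]
eef_rot: [[1.0, -0.001, -0.001], [-0.001, -1.0, -0.0], [-0.001, 0.0, -1.0]]
ft_force: [-0.1, -0.0, -2.3]
grip_width: 0.055
grip_force: 57.5
```

jog_arm --deltas '[{"x": 0, "y": 0, "z": 0, "rx": 0, "ry": 0, "rz": 0, "fingers": 0.4}]'

```text
clock: 7.05
eef_pos: [0.4539, 0.2308, 0.103]
eef_rot: [[1.0, -0.001, -0.0], [-0.001, -1.0, -0.0], [-0.0, 0.0, -1.0]]
ft_force: [-0.1, 0.7, -4.1]
grip_width: 0.0548
grip_force: 57.5
```

About 3.4 N, so the left tin is light. I'm setting it down and releasing it.

jog_arm --deltas '[{"x": 0, "y": 0, "z": 0.4, "rx": 0, "ry": 0, "rz": 0, "fingers": 0.4}, {"x": 0, "y": 0, "z": 0.5, "rx": 0, "ry": 0, "rz": 0, "fingers": 0.4}, {"x": 0, "y": 0, "z": 0.3, "rx": 0, "ry": 0, "rz": 0, "fingers": 0.4}, {"x": 0, "y": 0, "z": 0.2, "rx": 0, "ry": 0, "rz": 0, "fingers": 0.4}, {"x": 0, "y": 0, "z": 0.16, "rx": 0, "ry": 0, "rz": 0, "fingers": 0.4}, {"x": 0, "y": 0, "z": 0, "rx": 0, "ry": 0, "rz": 0, "fingers": 0.4}, {"x": 0, "y": 0, "z": 0, "rx": 0, "ry": 0, "rz": 0, "fingers": 0.4}]'

```text
clock: 7.75
eef_pos: [0.4541, 0.231, 0.0643]
eef_rot: [[1.0, -0.001, 0.0], [-0.001, -1.0, 0.0], [0.0, -0.0, -1.0]]
ft_force: [-1.0, 0.5, -2.1]
grip_width: 0.055
grip_force: 58.6
```

jog_arm --deltas '[{"x": 0, "y": 0, "z": 0, "rx": 0, "ry": 0, "rz": 0, "fingers": 0.75}, {"x": 0, "y": 0, "z": 0, "rx": 0, "ry": 0, "rz": 0, "fingers": 1}, {"x": 0, "y": 0, "z": 0, "rx": 0, "ry": 0, "rz": 0, "fingers": 1}, {"x": 0, "y": 0, "z": 0, "rx": 0, "ry": 0, "rz": 0, "fingers": 1}, {"x": 0, "y": 0, "z": 0, "rx": 0, "ry": 0, "rz": 0, "fingers": 1}, {"x": 0, "y": 0, "z": 0, "rx": 0, "ry": 0, "rz": 0, "fingers": 1}]'

```text
clock: 8.35
eef_pos: [0.454, 0.2308, 0.0643]
eef_rot: [[1.0, -0.001, 0.0], [-0.001, -1.0, -0.0], [0.0, 0.0, -1.0]]
ft_force: [-0.0, 1.1, 0.7]
grip_width: 0.0852
grip_force: 0.0
```

jog_arm --deltas '[{"x": 0, "y": 0, "z": -0.5, "rx": 0, "ry": 0, "rz": 0, "fingers": 1}, {"x": 0, "y": 0, "z": -1, "rx": 0, "ry": 0, "rz": 0, "fingers": 1}, {"x": 0, "y": 0, "z": -1, "rx": 0, "ry": 0, "rz": 0, "fingers": 1}, {"x": 0, "y": 0, "z": -1, "rx": 0, "ry": 0, "rz": 0, "fingers": 1}, {"x": 0, "y": 0, "z": -1, "rx": 0, "ry": 0, "rz": 0, "fingers": 1}, {"x": 0, "y": 0, "z": -1, "rx": 0, "ry": 0, "rz": 0, "fingers": 1}, {"x": 0, "y": 0.4, "z": -1, "rx": 0, "ry": 0, "rz": 0, "fingers": 1}]'

```text
clock: 9.05
eef_pos: [0.4536, 0.222, 0.2289]
eef_rot: [[1.0, 0.001, 0.001], [0.001, -1.0, 0.001], [0.001, -0.001, -1.0]]
ft_force: [0.2, 0.1, -0.8]
grip_width: 0.0852
grip_force: 0.0
```

jog_arm --deltas '[{"x": 0.2, "y": 1, "z": 0, "rx": 0, "ry": 0, "rz": 0, "fingers": 1}, {"x": 0, "y": 1, "z": 0, "rx": 0, "ry": 0, "rz": 0, "fingers": 1}, {"x": 0, "y": 1, "z": 0, "rx": 0, "ry": 0, "rz": 0, "fingers": 1}, {"x": 0, "y": 1, "z": 0, "rx": 0, "ry": 0, "rz": 0, "fingers": 1}, {"x": 0, "y": 1, "z": 0, "rx": 0, "ry": 0, "rz": 0, "fingers": 1}, {"x": 0, "y": 1, "z": 0, "rx": 0, "ry": 0, "rz": 0, "fingers": 1}, {"x": 0, "y": 1, "z": 0, "rx": 0, "ry": 0, "rz": 0, "fingers": 1}, {"x": 0, "y": 1, "z": 0, "rx": 0, "ry": 0, "rz": 0, "fingers": 1}, {"x": 0, "y": 1, "z": 0, "rx": 0, "ry": 0, "rz": 0, "fingers": 1}, {"x": 0, "y": 0, "z": 0, "rx": 0, "ry": 0, "rz": 0, "fingers": 1}]'

```text
clock: 10.05
eef_pos: [0.4586, -0.0075, 0.2275]
eef_rot: [[1.0, -0.006, 0.001], [-0.006, -1.0, -0.001], [0.001, 0.001, -1.0]]
ft_force: [-0.6, -0.2, -0.5]
grip_width: 0.0856
grip_force: 0.0
```

```bash
cat >> h.py <<'E'
def lid(name):
    c=camera("wrist"); cv2.imwrite(f"pics/{name}.png",c["pixels"][:,:,::-1])
    s=observe(); p=np.array(s["eef_pos"]); print("tcp",p.round(4))
    hsv=cv2.cvtColor(c["pixels"],cv2.COLOR_RGB2HSV)
    m=((hsv[...,1]>140)&(hsv[...,2]>80)&(abs(hsv[...,0].astype(int)-20)<6)).astype(np.uint8)
    k,l,st,ce=cv2.connectedComponentsWithStats(m)
    for i in range(1,k):
        if st[i][4]>600: print(st[i],ce[i].round(),at_z(c,*ce[i],.096).round(4))
E
python3 -c "
from h import *
lid('w3')"
```

```text
tcp [ 0.4587 -0.0055  0.2275]
[  0 167  18  51 605] [  6. 193.] [0.454  0.1932 0.096 ]
```

View pics/w3.png

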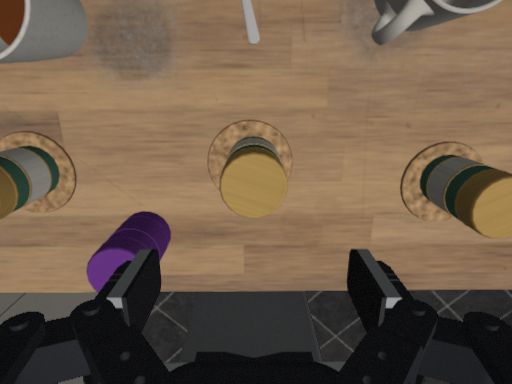

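The middle lid is centred at (254,182), in line with the jaws. The right lid is at about (494,201). The left tin stands on its coaster.

```bash
python3 -c "
from h import *
c=camera('wrist')
for u,v in((254,182),(494,201)): print(at_z(c,u,v,.096).round(4))
print(observe()['eef_pos'])"
```

```text
[ 0.4623 -0.0074  0.096 ]
[ 0.4452 -0.2061  0.096 ]
[ 0.45872844 -0.00416313  0.22746415]
```

jog_arm --deltas '[{"x": 0.12, "y": 0.08, "z": 1, "rx": 0, "ry": 0, "rz": 0, "fingers": 1}, {"x": 0, "y": 0, "z": 1, "rx": 0, "ry": 0, "rz": 0, "fingers": 1}, {"x": 0, "y": 0, "z": 1, "rx": 0, "ry": 0, "rz": 0, "fingers": 1}, {"x": 0, "y": 0, "z": 1, "rx": 0, "ry": 0, "rz": 0, "fingers": 1}, {"x": 0, "y": 0, "z": 1, "rx": 0, "ry": 0, "rz": 0, "fingers": 1}, {"x": 0, "y": 0, "z": 1, "rx": 0, "ry": 0, "rz": 0, "fingers": 1}, {"x": 0, "y": 0, "z": 0.5, "rx": 0, "ry": 0, "rz": 0, "fingers": 1}, {"x": 0, "y": 0, "z": 0, "rx": 0, "ry": 0, "rz": 0, "fingers": 1}]'

```text
clock: 10.95
eef_pos: [0.4607, -0.0051, 0.0632]
eef_rot: [[1.0, 0.001, -0.003], [0.001, -1.0, 0.0], [-0.003, -0.0, -1.0]]
ft_force: [-0.3, 0.0, -0.8]
grip_width: 0.0851
grip_force: 0.0
```

jog_arm --deltas '[{"x": 0, "y": 0, "z": 0, "rx": 0, "ry": 0, "rz": 0, "fingers": 0.7}, {"x": 0, "y": 0, "z": 0, "rx": 0, "ry": 0, "rz": 0, "fingers": 0.4}, {"x": 0, "y": 0, "z": 0, "rx": 0, "ry": 0, "rz": 0, "fingers": 0.4}, {"x": 0, "y": 0, "z": 0, "rx": 0, "ry": 0, "rz": 0, "fingers": 0.4}, {"x": 0, "y": 0, "z": 0, "rx": 0, "ry": 0, "rz": 0, "fingers": 0.4}, {"x": 0, "y": 0, "z": 0, "rx": 0, "ry": 0, "rz": 0, "fingers": 0.4}, {"x": 0, "y": 0, "z": 0, "rx": 0, "ry": 0, "rz": 0, "fingers": 0.4}]'

```text
clock: 11.65
eef_pos: [0.4627, -0.0066, 0.0658]
eef_rot: [[1.0, -0.002, 0.003], [-0.002, -1.0, -0.001], [0.003, 0.001, -1.0]]
ft_force: [-0.8, -1.5, 5.4]
grip_width: 0.055
grip_force: 61.6
```

jog_arm --deltas '[{"x": 0, "y": 0, "z": -0.3, "rx": 0, "ry": 0, "rz": 0, "fingers": 0.4}, {"x": 0, "y": 0, "z": -0.4, "rx": 0, "ry": 0, "rz": 0, "fingers": 0.4}, {"x": 0, "y": 0, "z": -0.4, "rx": 0, "ry": 0, "rz": 0, "fingers": 0.4}, {"x": 0, "y": 0, "z": -0.3, "rx": 0, "ry": 0, "rz": 0, "fingers": 0.4}, {"x": 0, "y": 0, "z": -0.2, "rx": 0, "ry": 0, "rz": 0, "fingers": 0.4}, {"x": 0, "y": 0, "z": 0, "rx": 0, "ry": 0, "rz": 0, "fingers": 0.4}, {"x": 0, "y": 0, "z": 0, "rx": 0, "ry": 0, "rz": 0, "fingers": 0.4}, {"x": 0, "y": 0, "z": 0, "rx": 0, "ry": 0, "rz": 0, "fingers": 0.4}, {"x": 0, "y": 0, "z": 0, "rx": 0, "ry": 0, "rz": 0, "fingers": 0.4}]'

```text
clock: 12.55
eef_pos: [0.4614, -0.0062, 0.1039]
eef_rot: [[1.0, -0.001, -0.001], [-0.001, -1.0, 0.0], [-0.001, -0.0, -1.0]]
ft_force: [0.6, -0.7, -7.2]
grip_width: 0.0551
grip_force: 64.2
```

jog_arm --deltas '[{"x": 0, "y": 0, "z": 0, "rx": 0, "ry": 0, "rz": 0, "fingers": 0.4}]'

```text
clock: 12.65
eef_pos: [0.4615, -0.0062, 0.1039]
eef_rot: [[1.0, -0.001, -0.001], [-0.001, -1.0, 0.0], [-0.001, -0.0, -1.0]]
ft_force: [-0.3, 0.1, -7.4]
grip_width: 0.0546
grip_force: 64.2
```

jog_arm --deltas '[{"x": 0, "y": 0, "z": 0, "rx": 0, "ry": 0, "rz": 0, "fingers": 0.4}]'

```text
clock: 12.75
eef_pos: [0.4616, -0.0062, 0.1041]
eef_rot: [[1.0, -0.001, -0.0], [-0.001, -1.0, 0.0], [-0.0, -0.0, -1.0]]
ft_force: [-0.3, 0.7, -7.8]
grip_width: 0.0547
grip_force: 64.2
```

About 7.5 N, so the middle tin is the heavy one. I'll set it back and then feel the right one.

jog_arm --deltas '[{"x": 0, "y": 0, "z": 0.4, "rx": 0, "ry": 0, "rz": 0, "fingers": 0.4}, {"x": 0, "y": 0, "z": 0.5, "rx": 0, "ry": 0, "rz": 0, "fingers": 0.4}, {"x": 0, "y": 0, "z": 0.3, "rx": 0, "ry": 0, "rz": 0, "fingers": 0.4}, {"x": 0, "y": 0, "z": 0.2, "rx": 0, "ry": 0, "rz": 0, "fingers": 0.4}, {"x": 0, "y": 0, "z": 0.14, "rx": 0, "ry": 0, "rz": 0, "fingers": 0.4}, {"x": 0, "y": 0, "z": 0, "rx": 0, "ry": 0, "rz": 0, "fingers": 0.4}, {"x": 0, "y": 0, "z": 0, "rx": 0, "ry": 0, "rz": 0, "fingers": 0.4}]'

```text
clock: 13.45
eef_pos: [0.4614, -0.0061, 0.0659]
eef_rot: [[1.0, -0.001, -0.001], [-0.001, -1.0, -0.0], [-0.001, 0.0, -1.0]]
ft_force: [-2.7, 0.2, -1.1]
grip_width: 0.055
grip_force: 64.7
```

jog_arm --deltas '[{"x": 0, "y": 0, "z": 0, "rx": 0, "ry": 0, "rz": 0, "fingers": 0.75}, {"x": 0, "y": 0, "z": 0, "rx": 0, "ry": 0, "rz": 0, "fingers": 1}, {"x": 0, "y": 0, "z": 0, "rx": 0, "ry": 0, "rz": 0, "fingers": 1}, {"x": 0, "y": 0, "z": 0, "rx": 0, "ry": 0, "rz": 0, "fingers": 1}, {"x": 0, "y": 0, "z": 0, "rx": 0, "ry": 0, "rz": 0, "fingers": 1}, {"x": 0, "y": 0, "z": 0, "rx": 0, "ry": 0, "rz": 0, "fingers": 1}]'

```text
clock: 14.05
eef_pos: [0.4618, -0.0062, 0.0658]
eef_rot: [[1.0, -0.001, 0.0], [-0.001, -1.0, -0.0], [0.0, 0.0, -1.0]]
ft_force: [-0.5, 0.0, 0.7]
grip_width: 0.0856
grip_force: 0.0
```

jog_arm --deltas '[{"x": 0, "y": 0, "z": -0.5, "rx": 0, "ry": 0, "rz": 0, "fingers": 1}, {"x": 0, "y": 0, "z": -1, "rx": 0, "ry": 0, "rz": 0, "fingers": 1}, {"x": 0, "y": 0, "z": -1, "rx": 0, "ry": 0, "rz": 0, "fingers": 1}, {"x": 0, "y": 0, "z": -1, "rx": 0, "ry": 0, "rz": 0, "fingers": 1}, {"x": 0, "y": 0, "z": -1, "rx": 0, "ry": 0, "rz": 0, "fingers": 1}, {"x": 0, "y": 0, "z": -1, "rx": 0, "ry": 0, "rz": 0, "fingers": 1}, {"x": -0.3, "y": 0.5, "z": -1, "rx": 0, "ry": 0, "rz": 0, "fingers": 1}]'

```text
clock: 14.75
eef_pos: [0.4547, -0.0173, 0.2304]
eef_rot: [[1.0, 0.002, 0.002], [0.002, -1.0, 0.001], [0.002, -0.001, -1.0]]
ft_force: [0.0, -0.4, 0.4]
grip_width: 0.0857
grip_force: 0.0
```

jog_arm --deltas '[{"x": -0.4, "y": 1, "z": 0, "rx": 0, "ry": 0, "rz": 0, "fingers": 1}, {"x": 0, "y": 1, "z": 0, "rx": 0, "ry": 0, "rz": 0, "fingers": 1}, {"x": 0, "y": 1, "z": 0, "rx": 0, "ry": 0, "rz": 0, "fingers": 1}, {"x": 0, "y": 1, "z": 0, "rx": 0, "ry": 0, "rz": 0, "fingers": 1}, {"x": 0, "y": 1, "z": 0, "rx": 0, "ry": 0, "rz": 0, "fingers": 1}, {"x": 0, "y": 1, "z": 0, "rx": 0, "ry": 0, "rz": 0, "fingers": 1}, {"x": 0, "y": 1, "z": 0, "rx": 0, "ry": 0, "rz": 0, "fingers": 1}, {"x": 0, "y": 0.6, "z": 0, "rx": 0, "ry": 0, "rz": 0, "fingers": 1}, {"x": 0, "y": 0, "z": 0, "rx": 0, "ry": 0, "rz": 0, "fingers": 1}, {"x": 0, "y": 0, "z": 0, "rx": 0, "ry": 0, "rz": 0, "fingers": 1}]'

```text
clock: 15.75
eef_pos: [0.444, -0.2077, 0.2285]
eef_rot: [[1.0, -0.001, -0.0], [-0.001, -1.0, 0.001], [-0.0, -0.001, -1.0]]
ft_force: [-0.6, 1.0, -0.3]
grip_width: 0.0852
grip_force: 0.0
```

```bash
python3 -c "
from h import *
lid('w4')"
```

```text
tcp [ 0.4441 -0.2073  0.2284]
[  0 134  56  62 834] [ 40. 161.] [ 0.4649 -0.0384  0.096 ]
```

View pics/w4.png

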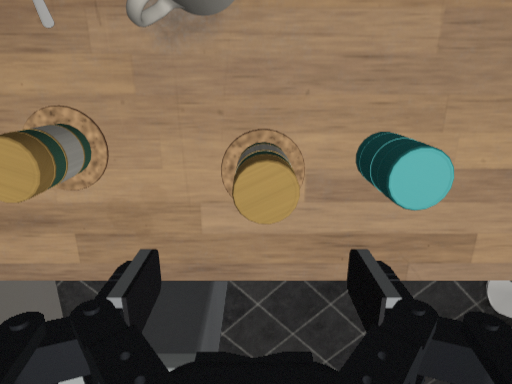

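The right lid is centred at (266,187), about 10 mm to the right of the jaw centre. Turquoise is clear at (420,175), and the middle tin stands on its coaster.

```bash
python3 -c "
from h import *
c=camera('wrist')
for u,v in((266,187),(24,166),(420,175)): print(at_z(c,u,v,.096).round(4))
print(observe()['eef_pos'])"
```

```text
[ 0.4431 -0.2189  0.096 ]
[ 0.4605 -0.0247  0.096 ]
[ 0.4534 -0.3434  0.096 ]
[ 0.44414278 -0.20716698  0.22837092]
```

jog_arm --deltas '[{"x": -0.04, "y": 0.43, "z": 0.5, "rx": 0, "ry": 0, "rz": 0, "fingers": 1}, {"x": 0, "y": 0, "z": 1, "rx": 0, "ry": 0, "rz": 0, "fingers": 1}, {"x": 0, "y": 0, "z": 1, "rx": 0, "ry": 0, "rz": 0, "fingers": 1}, {"x": 0, "y": 0, "z": 1, "rx": 0, "ry": 0, "rz": 0, "fingers": 1}, {"x": 0, "y": 0, "z": 1, "rx": 0, "ry": 0, "rz": 0, "fingers": 1}, {"x": 0, "y": 0, "z": 1, "rx": 0, "ry": 0, "rz": 0, "fingers": 1}, {"x": 0, "y": 0, "z": 1, "rx": 0, "ry": 0, "rz": 0, "fingers": 1}, {"x": 0, "y": 0, "z": 0, "rx": 0, "ry": 0, "rz": 0, "fingers": 1}]'

```text
clock: 16.65
eef_pos: [0.4404, -0.2183, 0.0624]
eef_rot: [[1.0, -0.0, -0.007], [-0.0, -1.0, 0.003], [-0.007, -0.003, -1.0]]
ft_force: [-0.6, 1.0, -0.0]
grip_width: 0.0852
grip_force: 0.0
```

jog_arm --deltas '[{"x": 0, "y": 0, "z": 0, "rx": 0, "ry": 0, "rz": 0, "fingers": 0.7}, {"x": 0, "y": 0, "z": 0, "rx": 0, "ry": 0, "rz": 0, "fingers": 0.4}, {"x": 0, "y": 0, "z": 0, "rx": 0, "ry": 0, "rz": 0, "fingers": 0.4}, {"x": 0, "y": 0, "z": 0, "rx": 0, "ry": 0, "rz": 0, "fingers": 0.4}, {"x": 0, "y": 0, "z": 0, "rx": 0, "ry": 0, "rz": 0, "fingers": 0.4}, {"x": 0, "y": 0, "z": 0, "rx": 0, "ry": 0, "rz": 0, "fingers": 0.4}, {"x": 0, "y": 0, "z": 0, "rx": 0, "ry": 0, "rz": 0, "fingers": 0.4}]'

```text
clock: 17.35
eef_pos: [0.444, -0.2197, 0.0671]
eef_rot: [[1.0, -0.001, 0.002], [-0.001, -1.0, -0.001], [0.002, 0.001, -1.0]]
ft_force: [-0.8, 2.3, 6.8]
grip_width: 0.0548
grip_force: 63.5
```

jog_arm --deltas '[{"x": 0, "y": 0, "z": -0.3, "rx": 0, "ry": 0, "rz": 0, "fingers": 0.4}, {"x": 0, "y": 0, "z": -0.4, "rx": 0, "ry": 0, "rz": 0, "fingers": 0.4}, {"x": 0, "y": 0, "z": -0.4, "rx": 0, "ry": 0, "rz": 0, "fingers": 0.4}, {"x": 0, "y": 0, "z": -0.3, "rx": 0, "ry": 0, "rz": 0, "fingers": 0.4}, {"x": 0, "y": 0, "z": -0.2, "rx": 0, "ry": 0, "rz": 0, "fingers": 0.4}, {"x": 0, "y": 0, "z": 0, "rx": 0, "ry": 0, "rz": 0, "fingers": 0.4}, {"x": 0, "y": 0, "z": 0, "rx": 0, "ry": 0, "rz": 0, "fingers": 0.4}, {"x": 0, "y": 0, "z": 0, "rx": 0, "ry": 0, "rz": 0, "fingers": 0.4}, {"x": 0, "y": 0, "z": 0, "rx": 0, "ry": 0, "rz": 0, "fingers": 0.4}]'

```text
clock: 18.25
eef_pos: [0.4427, -0.2193, 0.1054]
eef_rot: [[1.0, -0.001, -0.001], [-0.001, -1.0, 0.0], [-0.001, -0.0, -1.0]]
ft_force: [-0.5, 0.7, -4.3]
grip_width: 0.0547
grip_force: 63.8
```

jog_arm --deltas '[{"x": 0, "y": 0, "z": 0, "rx": 0, "ry": 0, "rz": 0, "fingers": 0.4}]'

```text
clock: 18.35
eef_pos: [0.4428, -0.2193, 0.1054]
eef_rot: [[1.0, -0.001, -0.001], [-0.001, -1.0, 0.0], [-0.001, -0.0, -1.0]]
ft_force: [0.2, 0.3, -2.6]
grip_width: 0.0551
grip_force: 63.8
```

jog_arm --deltas '[{"x": 0, "y": 0, "z": 0, "rx": 0, "ry": 0, "rz": 0, "fingers": 0.4}]'

```text
clock: 18.45
eef_pos: [0.4429, -0.2194, 0.1055]
eef_rot: [[1.0, -0.001, -0.0], [-0.001, -1.0, 0.0], [-0.0, -0.0, -1.0]]
ft_force: [-0.1, -0.0, -2.3]
grip_width: 0.0551
grip_force: 63.8
```

The right tin is light too (about 3 N). I'm setting it back and going to the middle one.

jog_arm --deltas '[{"x": 0, "y": 0, "z": 0.4, "rx": 0, "ry": 0, "rz": 0, "fingers": 0.4}, {"x": 0, "y": 0, "z": 0.5, "rx": 0, "ry": 0, "rz": 0, "fingers": 0.4}, {"x": 0, "y": 0, "z": 0.3, "rx": 0, "ry": 0, "rz": 0, "fingers": 0.4}, {"x": 0, "y": 0, "z": 0.2, "rx": 0, "ry": 0, "rz": 0, "fingers": 0.4}, {"x": 0, "y": 0, "z": 0.14, "rx": 0, "ry": 0, "rz": 0, "fingers": 0.4}, {"x": 0, "y": 0, "z": 0, "rx": 0, "ry": 0, "rz": 0, "fingers": 0.4}, {"x": 0, "y": 0, "z": 0, "rx": 0, "ry": 0, "rz": 0, "fingers": 0.4}]'

```text
clock: 19.15
eef_pos: [0.4432, -0.2195, 0.0673]
eef_rot: [[1.0, -0.001, 0.0], [-0.001, -1.0, -0.0], [0.0, 0.0, -1.0]]
ft_force: [0.4, -0.2, -2.9]
grip_width: 0.0547
grip_force: 64.0
```

jog_arm --deltas '[{"x": 0, "y": 0, "z": 0, "rx": 0, "ry": 0, "rz": 0, "fingers": 0.75}, {"x": 0, "y": 0, "z": 0, "rx": 0, "ry": 0, "rz": 0, "fingers": 1}, {"x": 0, "y": 0, "z": 0, "rx": 0, "ry": 0, "rz": 0, "fingers": 1}, {"x": 0, "y": 0, "z": 0, "rx": 0, "ry": 0, "rz": 0, "fingers": 1}, {"x": 0, "y": 0, "z": 0, "rx": 0, "ry": 0, "rz": 0, "fingers": 1}, {"x": 0, "y": 0, "z": 0, "rx": 0, "ry": 0, "rz": 0, "fingers": 1}]'

```text
clock: 19.75
eef_pos: [0.443, -0.2195, 0.0673]
eef_rot: [[1.0, -0.001, 0.0], [-0.001, -1.0, -0.0], [0.0, 0.0, -1.0]]
ft_force: [0.5, 0.3, 0.0]
grip_width: 0.0855
grip_force: 0.0
```

jog_arm --deltas '[{"x": 0, "y": 0, "z": -0.5, "rx": 0, "ry": 0, "rz": 0, "fingers": 1}, {"x": 0, "y": 0, "z": -1, "rx": 0, "ry": 0, "rz": 0, "fingers": 1}, {"x": 0, "y": 0, "z": -1, "rx": 0, "ry": 0, "rz": 0, "fingers": 1}, {"x": 0, "y": 0, "z": -1, "rx": 0, "ry": 0, "rz": 0, "fingers": 1}, {"x": 0, "y": 0, "z": -1, "rx": 0, "ry": 0, "rz": 0, "fingers": 1}, {"x": 0, "y": 0, "z": -1, "rx": 0, "ry": 0, "rz": 0, "fingers": 1}, {"x": 0.4, "y": -0.5, "z": -1, "rx": 0, "ry": 0, "rz": 0, "fingers": 1}]'

```text
clock: 20.45
eef_pos: [0.4518, -0.2084, 0.2317]
eef_rot: [[1.0, -0.005, -0.0], [-0.005, -1.0, -0.001], [-0.0, 0.001, -1.0]]
ft_force: [0.1, 0.3, -0.4]
grip_width: 0.0852
grip_force: 0.0
```

jog_arm --deltas '[{"x": 0.3, "y": -1, "z": 0, "rx": 0, "ry": 0, "rz": 0, "fingers": 1}, {"x": 0, "y": -1, "z": 0, "rx": 0, "ry": 0, "rz": 0, "fingers": 1}, {"x": 0, "y": -1, "z": 0, "rx": 0, "ry": 0, "rz": 0, "fingers": 1}, {"x": 0, "y": -1, "z": 0, "rx": 0, "ry": 0, "rz": 0, "fingers": 1}, {"x": 0, "y": -1, "z": 0, "rx": 0, "ry": 0, "rz": 0, "fingers": 1}, {"x": 0, "y": -1, "z": 0, "rx": 0, "ry": 0, "rz": 0, "fingers": 1}, {"x": 0, "y": -1, "z": 0, "rx": 0, "ry": 0, "rz": 0, "fingers": 1}, {"x": 0, "y": -1, "z": 0, "rx": 0, "ry": 0, "rz": 0, "fingers": 1}, {"x": 0, "y": 0, "z": 0, "rx": 0, "ry": 0, "rz": 0, "fingers": 1}, {"x": 0, "y": 0, "z": 0, "rx": 0, "ry": 0, "rz": 0, "fingers": 1}]'

```text
clock: 21.45
eef_pos: [0.4607, -0.0068, 0.2304]
eef_rot: [[1.0, 0.0, 0.001], [0.0, -1.0, -0.001], [0.001, 0.001, -1.0]]
ft_force: [0.5, -1.0, 0.7]
grip_width: 0.0853
grip_force: 0.0
```

```bash
python3 -c "
from h import *
lid('w5')"
```

```text
tcp [ 0.4607 -0.0076  0.2303]
[  0 164  22  56 742] [  9. 191.] [0.4555 0.1936 0.096 ]
```

View pics/w5.png

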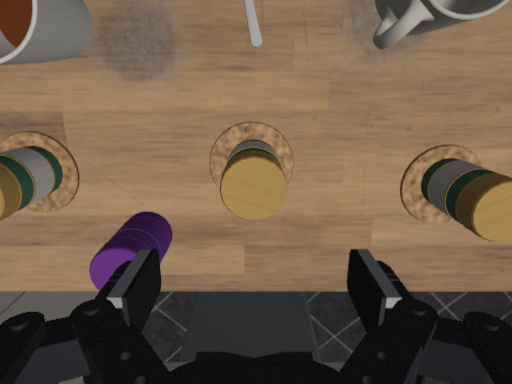

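All three tins stand on their coasters. The middle lid is centred at (254,185) under the jaws, so I'll go down and grip it.

jog_arm --deltas '[{"x": 0.05, "y": 0, "z": 0.6, "rx": 0, "ry": 0, "rz": 0, "fingers": 1}, {"x": 0, "y": 0, "z": 1, "rx": 0, "ry": 0, "rz": 0, "fingers": 1}, {"x": 0, "y": 0, "z": 1, "rx": 0, "ry": 0, "rz": 0, "fingers": 1}, {"x": 0, "y": 0, "z": 1, "rx": 0, "ry": 0, "rz": 0, "fingers": 1}, {"x": 0, "y": 0, "z": 1, "rx": 0, "ry": 0, "rz": 0, "fingers": 1}, {"x": 0, "y": 0, "z": 1, "rx": 0, "ry": 0, "rz": 0, "fingers": 1}, {"x": 0, "y": 0, "z": 1, "rx": 0, "ry": 0, "rz": 0, "fingers": 1}, {"x": 0, "y": 0, "z": 0, "rx": 0, "ry": 0, "rz": 0, "fingers": 1}]'

```text
clock: 22.3
eef_pos: [0.4598, -0.0084, 0.0624]
eef_rot: [[1.0, -0.003, -0.006], [-0.003, -1.0, -0.001], [-0.006, 0.001, -1.0]]
ft_force: [-1.4, -0.0, 0.4]
grip_width: 0.0856
grip_force: 0.0
```

jog_arm --deltas '[{"x": 0, "y": 0, "z": 0, "rx": 0, "ry": 0, "rz": 0, "fingers": 0.7}, {"x": 0, "y": 0, "z": 0, "rx": 0, "ry": 0, "rz": 0, "fingers": 0.4}, {"x": 0, "y": 0, "z": 0, "rx": 0, "ry": 0, "rz": 0, "fingers": 0.4}, {"x": 0, "y": 0, "z": 0, "rx": 0, "ry": 0, "rz": 0, "fingers": 0.4}, {"x": 0, "y": 0, "z": 0, "rx": 0, "ry": 0, "rz": 0, "fingers": 0.4}, {"x": 0, "y": 0, "z": 0, "rx": 0, "ry": 0, "rz": 0, "fingers": 0.4}, {"x": 0, "y": 0, "z": 0, "rx": 0, "ry": 0, "rz": 0, "fingers": 0.4}]'

```text
clock: 23.0
eef_pos: [0.463, -0.007, 0.0663]
eef_rot: [[1.0, -0.001, 0.003], [-0.001, -1.0, -0.0], [0.003, 0.0, -1.0]]
ft_force: [-0.7, 1.2, 7.4]
grip_width: 0.0548
grip_force: 62.1
```

jog_arm --deltas '[{"x": 0, "y": 0, "z": -0.3, "rx": 0, "ry": 0, "rz": 0, "fingers": 0.4}, {"x": 0, "y": 0, "z": -0.6, "rx": 0, "ry": 0, "rz": 0, "fingers": 0.4}, {"x": 0, "y": 0, "z": -0.8, "rx": 0, "ry": 0, "rz": 0, "fingers": 0.4}, {"x": 0, "y": 0, "z": -0.8, "rx": 0, "ry": 0, "rz": 0, "fingers": 0.4}, {"x": 0, "y": 0, "z": -0.8, "rx": 0, "ry": 0, "rz": 0, "fingers": 0.4}, {"x": 0, "y": 0, "z": -0.8, "rx": 0, "ry": 0, "rz": 0, "fingers": 0.4}, {"x": 0, "y": 0, "z": -0.8, "rx": 0, "ry": 0, "rz": 0, "fingers": 0.4}, {"x": 0, "y": 0, "z": -0.8, "rx": 0, "ry": 0, "rz": 0, "fingers": 0.4}, {"x": 0, "y": 0, "z": -0.6, "rx": 0, "ry": 0, "rz": 0, "fingers": 0.4}, {"x": 0, "y": 0, "z": -0.3, "rx": 0, "ry": 0, "rz": 0, "fingers": 0.4}]'

```text
clock: 24.0
eef_pos: [0.4615, -0.0071, 0.2308]
eef_rot: [[1.0, -0.001, 0.001], [-0.001, -1.0, -0.0], [0.001, 0.0, -1.0]]
ft_force: [0.6, 0.5, -8.0]
grip_width: 0.0549
grip_force: 64.3
```

jog_arm --deltas '[{"x": 0, "y": 0, "z": -0.2, "rx": 0, "ry": 0, "rz": 0, "fingers": 0.4}, {"x": 0, "y": 0, "z": 0, "rx": 0, "ry": 0, "rz": 0, "fingers": 0.4}, {"x": 0, "y": 0, "z": 0, "rx": 0, "ry": 0, "rz": 0, "fingers": 0.4}, {"x": 0, "y": 0, "z": 0, "rx": 0, "ry": 0, "rz": 0, "fingers": 0.4}, {"x": 0, "y": 0, "z": 0, "rx": 0, "ry": 0, "rz": 0, "fingers": 0.4}, {"x": 0, "y": 0, "z": 0, "rx": 0, "ry": 0, "rz": 0, "fingers": 0.4}, {"x": 0, "y": 0, "z": 0, "rx": 0, "ry": 0, "rz": 0, "fingers": 0.4}, {"x": 0, "y": 0, "z": 0, "rx": 0, "ry": 0, "rz": 0, "fingers": 0.4}]'

```text
clock: 24.8
eef_pos: [0.462, -0.0069, 0.2347]
eef_rot: [[1.0, -0.001, -0.0], [-0.001, -1.0, 0.0], [-0.0, -0.0, -1.0]]
ft_force: [0.2, -0.9, -7.3]
grip_width: 0.0551
grip_force: 64.3
```

Run:
```python
from h import *
c=camera("scene"); cv2.imwrite("pics/s9.png",c["pixels"][:,:,::-1])
s=observe(); print(s["eef_pos"],s["ft_force"],s["grip_force"],abs(s["joint_velocities"]).max())
```

```text
[ 0.46194863 -0.00693557  0.23470165] [-0.23931105 -0.012735   -7.97502343] 64.31722283363342 0.0027479108346977433
```

View pics/s9.png

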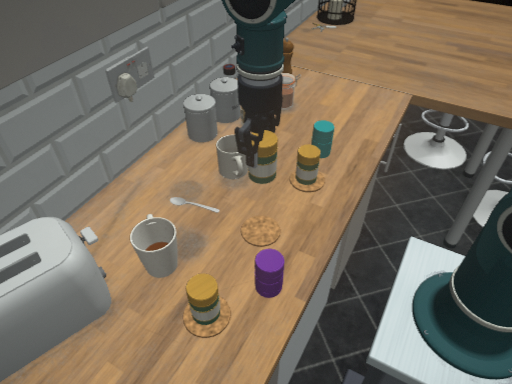

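The middle tin is held upright at (263,158), its underside about 17 cm up. The other two stand on their coasters at (203,300) and (307,165), and the mugs and teaspoon are where they were.

```bash
python3 -c "
from workcell import *
print(sign_off())"
```

```text
the job is handed in; nothing more can be done
None
```

The job is handed in: the middle tin was the heaviest (about 7.6 N, against about 3 N for each of the others) and is held still and upright about 17 cm up, with the other two back on their coasters; the sign-off gave no verdict.

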